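Find the loose clamp lever on the drilling fixture, firm it up and flag it

ROBOT

A 7-joint arm with a two-finger parallel gripper is mounted at the origin on the work surface. World frame = base frame: x ahead of the robot, y to its left, z up, the work surface at z = 0. Lengths are in m, angles in rad, forces in N, time in s.
With the tool pointing down it reaches from about 0.4 to 0.9 m from the base axis. Payload 5.5 kg.
Tool frame: the origin (TCP) lies midway between the tips of the shut fingers; the grasp point (between the pads) lies 19 mm behind it (manip.grip_depth is the distance from the TCP to the grasp point, in m); z points along the fingers, x is the direction in which the jaws open and shut, and the axes are right-handed (so a half turn about z gives the same grasp; the last joint's range is limited). The gripper opens to 92 mm and grips with 3 to 60 N. Pads are 19 mm wide; open, the fingers measure 130 mm over their backs; the gripper's body (75 mm by 190 mm) begins 47 mm behind the grasp point.
Start: joints at [1.514, 0.501, -0.427, 1.55, 0.221, 1.138, -0.21], TCP at [0.204, -0.617, 0.227] pointing down, gripper open.
Joint ranges: [-2.88, 2.88], [-0.31, 2.03], [-1.54, 1.56], [0.2, 2.42], [-1.41, 4.55], [0.19, 2.02], [-2.57, 2.57]. Speed limits (rad/s): [2.57, 2.57, 3.14, 3.14, 3.14, 3.14, 3.14].

INTERFACE

Orientations are given as a unit quaternion [x, y, z, w].
In Python, from bench import manip, effector, viewer gives the robot as it stands. Calls block until the motion is done:
- manip.move_pose(position, orientation): joint-space move of the TCP to a pose.
- manip.servo_line(position, ori=None, vel=0.15): straight line of the TCP; ori=None keeps the orientation; vel is the mean speed in m/s.
- manip.movej(angles): joint-space move.
- effector.open_jaws() and effector.close(f_grip=None): open the fingers fully, or close them until they stop; f_grip is the grip in N (None keeps the last).
- manip.sleep(seconds).
- manip.solve_ik(position, orientation): joint angles nearest the present ones, or None.
- viewer.get_image(name): name is "side" or "top"; returns the picture (400x640x3 uint8, red, green, blue); there is no depth.
- viewer.get_calibration(name): a dict with "vfov" (degrees; the focal length in pixels is half the picture's height over the tangent of half this angle, whatever the lens; pixels are square), "cx", "cy" (the principal point, pixels), "eye" and "attitude" of the camera in the world. Camera axes: x right, y down, z forward; pixel columns grow to the right and rows downward; lengths in m; the calibration is good to about 2 mm. A picture is of the moment at which its call begins. get_calibration takes no time and is no camera call.
A pose or a line that the arm cannot do raises manip.PlanningError and nothing moves.
- manip.hand_in(): hands the job in, once; it reports no verdict.
Readings, each from a call of its own:
- manip.current_clock(): time.
- manip.current_q(): joint angles.
- manip.current_joint_velocities(): joint speeds.
- manip.current_tau(): joint torques, N m.
- manip.current_tool_pos(): TCP position.
- manip.current_tcp_rot(): TCP orientation.
- manip.current_force(): force on the tool from outside, world axes, zero at the start.
- manip.current_wrist_torque(): the same for the moment, N m.
- manip.current_finger_gap(): finger opening in m.
Only numpy, scipy, OpenCV 4.12 (cv2) and the standard library are available. Lean on these libraries where they do the work, as an engineer would, in place of code of your own. Each camera call takes 0.05 s, during which the arm holds its last target. There are 200 camera calls.

TASK

One of the three clamp levers on the drilling fixture has worked loose. Push the levers (do not pinch them) one at a time by their knobs, clockwise seen from above, to feel which gives; turn the loose one on until it comes up as firm as the others, with a push of about 15 N, and force no lever (30 N would harm it). Then flag it by slipping the brass sleeve over its stud, down onto its hub; leave the other things on the bench alone.

Things in the scene. Friction and masses are not known exactly. Their poses are not given: they have to be found in the camera images.
- fixture: aluminium drilling fixture plate, fixed to the bench, 190 x 340 x 25 mm, carrying three look-alike clamp levers in a row, 110 mm apart; which lever is loose cannot be seen and changes each time. Origin: centre of the plate's underside, z up, -x to the robot, +y left. On its far side each lever's strap holds a bearing ring (tops up to 53 mm above the bench).
- lever_a: leftmost lever (seen from the robot). Dark steel hub 40 mm across, 22 mm high; 12 mm wide arm along the lever's own -x (roughly to the robot) to an upright knob. Origin: on the turning axis at the hub's underside, 53 mm above the bench, z up. A fixed stud, 16 mm across with tapered tip, stands up through the hub to 26 mm above its top (48 mm above the origin).
- lever_b: middle lever, the same. All three turn clockwise only, seen from above (tightening, about -z); the other way is a dead stop. A tight one gives 3 mm or so, then springs at about 3 N per mm at the knob. The loose one turns at 3 to 6 N, comes up just as firm after 0.35 to 0.95 rad (varies), and stays turned. Over 30 N on a lever, pinching included, harms it; about 15 N at the knob is firm.
- lever_c: rightmost lever, the same in shape, size, origin and axes as the other two.
- knob_a (a point): centre of the upright black knob at the end of the leftmost lever's arm: 22 mm across, 39 mm high (59 to 98 mm above the bench), 78 mm from the turning axis, with at least 70 mm free on either side of it.
- knob_b (a point): centre of the upright black knob at the end of the middle lever's arm: 22 mm across, 39 mm high (59 to 98 mm above the bench), 78 mm from the turning axis, with at least 70 mm free on either side of it.
- knob_c (a point): centre of the upright black knob at the end of the rightmost lever's arm: 22 mm across, 39 mm high (59 to 98 mm above the bench), 78 mm from the turning axis, with at least 70 mm free on either side of it.
- sleeve_mid (a point): centre (half-way up) of the marker: a loose plain brass sleeve 40 mm across, 22 mm high, bore 23 mm, 0.1 to 0.2 kg, standing on the bench to the left or right of the plate with its bore upright. Over a stud and resting on the lever's hub, this centre is 33 mm above the lever's origin.
- spare_bearing: bystander: loose steel bearing ring, 72 mm across, 22 mm high, bore 40 mm, lying on the bench on the other side of the plate; origin at the centre of its underside.
- spray_can: bystander: spray can 60 mm across, 170 mm high, standing near the far left corner of the plate; origin at the centre of its underside.
- wrench: bystander: steel wrench about 180 mm long lying on the bench between robot and plate; origin near its middle.
Mind the look-alikes: they are no part of the job. What is shaped like the part that bears sleeve_mid but pink or white is not meant.

How it is judged:
On the way, in this order (a step that is already met when the one before it is completed fails the run):
1. the loose lever has been turned on until it came up firm: its knob has moved more than 20 mm and is pushed with more than 10 N (((distance of knob_a from where it was at the start of the episode above 0.02 m and contact force between the fingers and lever_a above 10 N) or (distance of knob_b from where it was at the start of the episode above 0.02 m and contact force between the fingers and lever_b above 10 N) or (distance of knob_c from where it was at the start of the episode above 0.02 m and contact force between the fingers and lever_c above 10 N))), for 0.05 s.
2. the sleeve is over the stud of the turned lever, resting on its hub (((distance of knob_a from where it was at the start of the episode above 0.02 m and (horizontal distance between sleeve_mid and lever_a below 0.007 m and z of sleeve_mid in the frame of lever_a between 0.029 and 0.037 m)) or (distance of knob_b from where it was at the start of the episode above 0.02 m and (horizontal distance between sleeve_mid and lever_b below 0.007 m and z of sleeve_mid in the frame of lever_b between 0.029 and 0.037 m)) or (distance of knob_c from where it was at the start of the episode above 0.02 m and (horizontal distance between sleeve_mid and lever_c below 0.007 m and z of sleeve_mid in the frame of lever_c between 0.029 and 0.037 m)))), for 0.2 s.
At the end, for the whole second after the job is handed in: the loose lever stands turned, its knob more than 20 mm from where it began; the sleeve rests at that lever's hub, centred within 7 mm of its turning axis, its centre 29 to 37 mm above the lever's origin, let go and at rest (below 0.02 m/s) (((distance of knob_a from where it was at the start of the episode above 0.02 m and (horizontal distance between sleeve_mid and lever_a below 0.007 m and z of sleeve_mid in the frame of lever_a between 0.029 and 0.037 m)) or (distance of knob_b from where it was at the start of the episode above 0.02 m and (horizontal distance between sleeve_mid and lever_b below 0.007 m and z of sleeve_mid in the frame of lever_b between 0.029 and 0.037 m)) or (distance of knob_c from where it was at the start of the episode above 0.02 m and (horizontal distance between sleeve_mid and lever_c below 0.007 m and z of sleeve_mid in the frame of lever_c between 0.029 and 0.037 m))) and linear speed of sleeve below 0.02 m/s); the robot touches nothing.
It fails at once if more than 30 N is put on the leftmost lever (contact force between any of the fingers, the arm and lever_a above 30 N).
It fails at once if more than 30 N is put on the middle lever (contact force between any of the fingers, the arm and lever_b above 30 N).
It fails at once if more than 30 N is put on the rightmost lever (contact force between any of the fingers, the arm and lever_c above 30 N).
It fails at once if two levers are turned (knobs moved more than 12 mm) (distance of each of knob_a, knob_b from where it was at the start of the episode above 0.012 m or distance of each of knob_b, knob_c from where it was at the start of the episode above 0.012 m or distance of each of knob_a, knob_c from where it was at the start of the episode above 0.012 m).
It fails at once if the spare bearing, spray can or wrench is shifted by more than 30 mm (distance of any of spare_bearing, spray_can, wrench from where it was at the start of the episode above 0.03 m).
It also fails if it takes over 72 s, if anything falls off the work surface, if the arm or the gripper's body presses on something with over 40 N, if the wrist force passes 120 N, or if a joint passes its speed limit or range.

## Working session

There is one attempt and no reset: what is moved stays moved. The work goes in short steps, each a Python script; the robot and the scene stay as the last script left them, time stands still between calls to the robot, and variables do not carry over. Pictures are saved under pics/ and viewed, about 8 in all and at most 12, crops included, and the job is handed in when it is done.

```bash
ls; mkdir -p pics; python3 - <<'E'
from bench import manip, effector, viewer
import cv2
for n in("top","side"):
    im=viewer.get_image(n); cv2.imwrite(f"pics/{n}0.png",im[...,::-1]); print(n,viewer.get_calibration(n))
print(manip.current_clock(),manip.current_tool_pos(),manip.current_tcp_rot(),manip.current_force(),manip.grip_depth)
E
```

```text
pics
top {'vfov': 43.030508768300784, 'cx': 316.95387389714045, 'cy': 199.7964605026442, 'eye': array([0.37227431, 0.03358849, 1.14625915]), 'attitude': array([ 0.70886154, -0.70068956,  0.06129594, -0.05284186])}
side {'vfov': 50.664263021196014, 'cx': 323.27628126855484, 'cy': 202.86926744588206, 'eye': array([0.01013574, 0.72041261, 0.64183022]), 'attitude': array([-0.2893037 ,  0.83005594, -0.45195034,  0.15182686])}
0.1 [ 0.20410358 -0.6164444   0.22575287] [ 8.10694152e-01 -5.85469187e-01 -7.14317874e-04 -5.59015063e-04] [-0.34349923  1.31732676  0.55067648] 0.0188
```

View pics/top0.png

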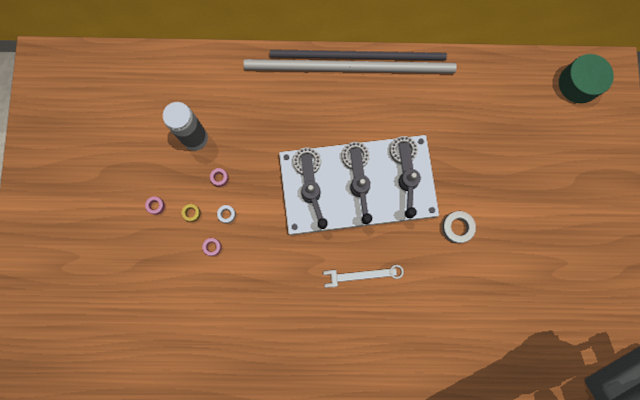

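View pics/side0.png

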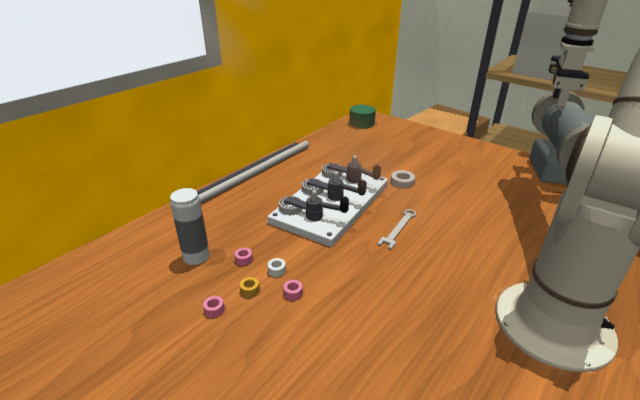

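The top view shows the brass sleeve at about (190,212) among pink and white look-alikes. The hubs are at about (311,192), (361,186) and (410,179), and the knobs at (322,224), (366,218) and (410,212). Next I'll take an enlarged crop and compute positions.

```bash
cat > h.py <<'E'
from bench import manip, effector, viewer
import numpy as np, cv2
from scipy.spatial.transform import Rotation as R
def cam(n):
    c=viewer.get_calibration(n); f=200/np.tan(np.radians(c['vfov']/2)); return c,f,R.from_quat(c['attitude']).as_matrix()
def unproj(n,u,v,z):
    c,f,M=cam(n); d=M@np.array([(u-c['cx'])/f,(v-c['cy'])/f,1]); return c['eye']+d*(z-c['eye'][2])/d[2]
def proj(n,p):
    c,f,M=cam(n); q=M.T@(np.array(p)-c['eye']); return np.array([c['cx']+f*q[0]/q[2],c['cy']+f*q[1]/q[2]])
def blob(im,box,lo,hi):
    x0,y0,x1,y1=box; h=cv2.cvtColor(im[y0:y1,x0:x1],cv2.COLOR_RGB2HSV); m=cv2.inRange(h,np.array(lo),np.array(hi))
    ys,xs=np.nonzero(m); return xs.mean()+x0,ys.mean()+y0,len(xs),(xs.min()+x0,xs.max()+x0,ys.min()+y0,ys.max()+y0)
E
python3 - <<'E'
from h import *
im=cv2.imread('pics/top0.png')
cv2.imwrite('pics/crop0.png',cv2.resize(im[130:240,275:445],None,fx=4.6,fy=4.6,interpolation=cv2.INTER_CUBIC))
for nm,u,v,z in [('sl',190,212,.022),('hubA',311,191,.09),('hubB',361,185,.09),('hubC',410,179,.09),('kA',322,224,.098),('kB',366.5,218.5,.098),('kC',410.5,212.5,.098),
 ('c1',280,153,.025),('c2',427,136.5,.025),('c3',438,216,.025),('c4',289,234,.025)]:
    print(nm,unproj('top',u,v,z).round(4))
rgb=im[...,::-1].copy(); print(rgb[206:220,183:199].reshape(-1,3)[::9].tolist())
print(blob(rgb,(175,198,206,226),(18,150,80),(35,255,255)))
s=cv2.imread('pics/side0.png')[...,::-1].copy()
print(proj('side',unproj('top',190,212,.022)))
E
```

```text
sl [0.5245 0.3038 0.022 ]
hubA [0.5632 0.0346 0.09  ]
hubB [ 0.5775 -0.0713  0.09  ]
hubC [ 0.5919 -0.1758  0.09  ]
kA [0.4924 0.0109 0.098 ]
kB [ 0.5051 -0.0817  0.098 ]
kC [ 0.5188 -0.1739  0.098 ]
c1 [0.6618 0.1062 0.025 ]
c2 [ 0.7053 -0.2296  0.025 ]
c3 [ 0.5219 -0.2498  0.025 ]
c4 [0.4777 0.0822 0.025 ]
[[185, 126, 75], [202, 177, 85], [200, 177, 86], [201, 175, 84], [116, 100, 50], [201, 178, 86], [129, 87, 53], [139, 124, 59], [156, 103, 64], [171, 152, 74], [180, 117, 74], [81, 61, 33], [186, 144, 74], [149, 99, 61], [202, 182, 88], [173, 115, 71], [199, 170, 82], [172, 112, 70], [193, 168, 82], [196, 170, 81], [183, 156, 76], [175, 162, 78], [193, 164, 80], [92, 68, 39], [202, 183, 88]]
(np.float64(188.77777777777777), np.float64(212.39506172839506), 81, (np.int64(181), np.int64(199), np.int64(204), np.int64(221)))
[249.59666242 282.92070276]
```

View pics/crop0.png

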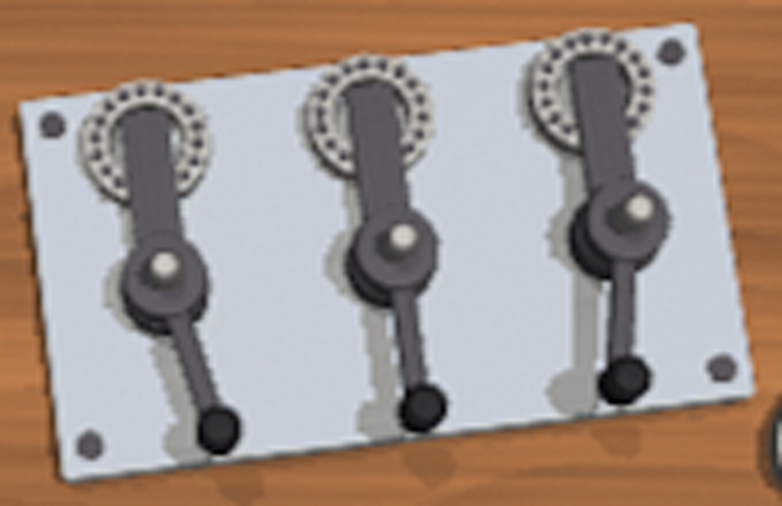

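The crop gives stud tips at full-image pixels of about (310.7,187.6), (362.6,181.5) and (413.9,175.2). I'll fit the sleeve silhouette and check IK for the pushes.

```bash
cat >> h.py <<'E'
def cylhull(n,x,y,z0,z1,r,S=8):
    t=np.linspace(0,2*np.pi,40,endpoint=False)
    P=np.array([proj(n,(x+r*np.cos(a),y+r*np.sin(a),z)) for z in(z0,z1) for a in t])
    return cv2.convexHull(P.astype(np.float32))[:,0]
def q(phi): return [np.cos(phi/2),np.sin(phi/2),0,0]   # tool down, jaw axis at angle phi
def fitcyl(n,m,x,y,z0,z1,r,span=.008,st=.001):
    """silhouette IoU fit of a cylinder to a mask"""
    best=(-1,)
    for dx in np.arange(-span,span+1e-9,st):
        for dy in np.arange(-span,span+1e-9,st):
            k=np.zeros((1600,2560) if 0 else m.shape,np.uint8)
            cv2.fillPoly(k,[np.round(cylhull(n,x+dx,y+dy,z0,z1,r)*16).astype(np.int32)],255,shift=4)
            s=(k&m).sum()/(k|m).sum() if 0 else np.count_nonzero(k&m)/np.count_nonzero(k|m)
            best=max(best,(s,x+dx,y+dy))
    return best
def brass(im,u,v,w=20):
    h=cv2.cvtColor(im,cv2.COLOR_RGB2HSV); m=cv2.inRange(h,np.array((19,100,40)),np.array((33,255,255)))
    k=np.zeros_like(m); k[v-w:v+w,u-w:u+w]=255; m&=k
    p=cv2.findNonZero(cv2.morphologyEx(m,cv2.MORPH_OPEN,np.ones((2,2),np.uint8))); o=np.zeros_like(m); cv2.fillPoly(o,[cv2.convexHull(p)],255); return o
E
python3 - <<'E'
from h import *
for n,u,v in(('top',190,212),('side',249,287)):
    im=cv2.imread(f'pics/{n}0.png')[...,::-1].copy(); m=brass(im,u,v,14)
    print(n,cv2.boundingRect(cv2.findNonZero(m)),fitcyl(n,m,.524,.304,0,.022,.020))
tips=[(310.65,187.6),(362.6,181.5),(413.9,175.2)]
T=[unproj('top',*t,.101) for t in tips]; print(np.round(T,4),np.linalg.norm(T[0]-T[1]),np.linalg.norm(T[1]-T[2]))
print('side proj',[proj('side',t).round(1) for t in T])
for p in [(.5235,.0109-.03),(.505,-.112),(.519,-.205)]:
    for phi in (0,np.pi,-np.pi/2,np.pi/2):
        s=manip.solve_ik([*p,.068],q(phi)); print(p,round(phi,2),None if s is None else np.round(s,2))
E
```

```text
Traceback (most recent call last):
  File "h.py", line 24, in fitcyl
    cv2.fillPoly(k,[np.round(cylhull(n,x+dx,y+dy,z0,z1,r)*16).astype(np.int32)],255,shift=4)
                             ~~~~~~~^^^^^^^^^^^^^^^^^^^^^
  File "h.py", line 15, in cylhull
    P=np.array([proj(n,(x+r*np.cos(a),y+r*np.sin(a),z)) for z in(z0,z1) for a in t])
                ~~~~^^^^^^^^^^^^^^^^^^^^^^^^^^^^^^^^^^^
  File "h.py", line 9, in proj
    c,f,M=cam(n); q=M.T@(np.array(p)-c['eye']); return np.array([c['cx']+f*q[0]/q[2],c['cy']+f*q[1]/q[2]])
          ~~~^^^
  File "h.py", line 5, in cam
    c=viewer.get_calibration(n); f=200/np.tan(np.radians(c['vfov']/2)); return c,f,R.from_quat(c['attitude']).as_matrix()
ValueError: time passes only in moves, steps and waits
```

```bash
python3 -c "
import cv2
im=cv2.imread('pics/side0.png');cv2.imwrite('pics/crop1.png',cv2.resize(im[140:320,195:415],None,fx=3.3,fy=3.3,interpolation=cv2.INTER_CUBIC))"
```

```text
(no output)
```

View pics/crop1.png

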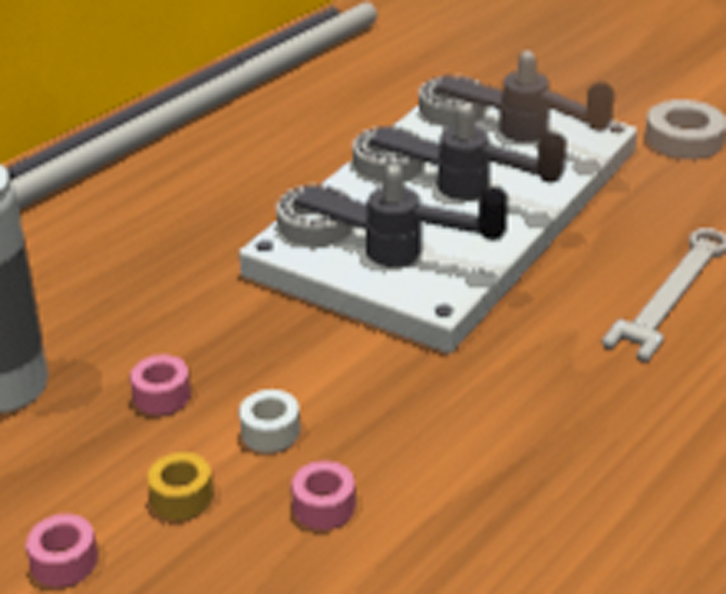

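The side crop confirms one brass sleeve at about (249,287). The stud tips are at about (313.8,190), (335.3,171.2) and (354.7,156.7). The fit failed because it called the calibration too often, so I'll cache it.

```bash
sed -i 's/^def cam(n)/from functools import lru_cache\n@lru_cache\ndef cam(n)/; s/(1600,2560) if 0 else m.shape/m.shape/; s/(k&m).sum()\/(k|m).sum() if 0 else //' h.py
python3 - <<'E'
from h import *
for n,u,v in(('top',190,212),('side',249,287)):
    im=cv2.imread(f'pics/{n}0.png')[...,::-1].copy(); m=brass(im,u,v,14)
    print(n,cv2.boundingRect(cv2.findNonZero(m)),fitcyl(n,m,.524,.304,0,.022,.020))
tips=[(310.65,187.6),(362.6,181.5),(413.9,175.2)]
T=[unproj('top',*t,.101) for t in tips]; print(np.round(T,4),np.linalg.norm(T[0]-T[1]),np.linalg.norm(T[1]-T[2]))
print('side proj',[proj('side',t).round(1) for t in T])
for p in [(.4924,.0109-.03),(.519,-.205)]:
    for phi in (0,np.pi,-np.pi/2,np.pi/2):
        s=manip.solve_ik([*p,.068],q(phi)); print(p,round(phi,2),None if s is None else np.round(s,2))
E
```

```text
top (183, 205, 18, 18) (np.float64(0.832807570977918), np.float64(0.524), np.float64(0.305))
side (241, 278, 19, 20) (np.float64(0.8530183727034121), np.float64(0.524), np.float64(0.305))
[[ 0.5685  0.0354  0.101 ]
 [ 0.5829 -0.0736  0.101 ]
 [ 0.5979 -0.182   0.101 ]] 0.10999631553404562 0.10943002597314871
side proj [array([314.6, 191.1]), array([336.4, 172.6]), array([355.1, 156.5])]
(0.4924, -0.0191) 0 [ 0.65  0.57 -0.83  2.05  0.6   0.78 -0.54]
(0.4924, -0.0191) 3.14 [-0.71  0.59  0.88  2.09 -0.67  0.76 -2.55]
(0.4924, -0.0191) -1.57 [ 0.58  0.53 -0.72  2.05  0.52  0.74 -2.04]
(0.4924, -0.0191) 1.57 [ 0.65  0.57 -0.83  2.05  0.6   0.78  1.03]
(0.519, -0.205) 0 [ 0.94  0.66 -0.81  1.89  0.63  0.86 -0.19]
(0.519, -0.205) 3.14 [ 0.02  0.54  0.39  1.92 -0.3   0.73 -2.55]
(0.519, -0.205) -1.57 [ 0.76  0.58 -0.55  1.9   0.42  0.78 -1.6 ]
(0.519, -0.205) 1.57 [ 1.03  0.73 -0.94  1.89  0.75  0.92  1.29]
```

```bash
cat > push.py <<'E'
from h import *
import sys
HUB=dict(a=(.5685,.0354),b=(.5829,-.0736),c=(.5979,-.182)); KN=dict(a=(.4924,.0109),b=(.5051,-.0817),c=(.5188,-.1739))
def push(n,z=.07):
    hub=np.array(HUB[n]); e=hub-np.array(KN[n]); phi0=np.arctan2(e[1],e[0])
    rot=lambda p:np.array([[np.cos(p),-np.sin(p)],[np.sin(p),np.cos(p)]])
    pose=lambda d,z:([*(hub+rot(phi0-d)@[-.078,-.0205]),z],q(phi0-d))
    d=-.2
    manip.move_pose(*pose(d,.17)); manip.servo_line(*pose(d,z),vel=.15); manip.sleep(.1)
    f0=manip.current_force(); F=0; dc=None; log=[]
    while d<1.15:
        d+=(.0015 if F<7 else .0008)/.078
        p,o=pose(d,z); manip.servo_line(p,o,vel=.03)
        F=-(manip.current_force()-f0)[:2]@(rot(phi0-d)@[0,1]); log.append((round(d*78,1),round(F,1)))
        if dc is None and F>1.5: dc=d
        tr=0 if dc is None else (d-dc)*78
        if F>(14 if tr>15 else 9): break
    loose=tr>15
    if loose: manip.sleep(.3); print('held',-(manip.current_force()-f0)[:2]@(rot(phi0-d)@[0,1]))
    print(n,'loose' if loose else 'tight','travel',round(tr,1),log[::3] if loose else log[-9:],'dend',d,'phi',phi0-d)
    manip.servo_line(*pose(d-.2,z),vel=.08); manip.servo_line(pose(d-.2,.17)[0],vel=.2)
    print('clock',manip.current_clock()); return loose
E
python3 - <<'E'
from push import *
effector.close(20)
print(manip.current_finger_gap(),manip.current_clock())
push('c')
E
```

```text
0.00028205216877856575 1.5417
c tight travel 6.9 [(-3.6, np.float64(0.7)), (-2.1, np.float64(0.0)), (-0.6, np.float64(3.2)), (0.9, np.float64(4.2)), (2.4, np.float64(5.8)), (3.9, np.float64(7.3)), (4.7, np.float64(7.9)), (5.5, np.float64(8.9)), (6.3, np.float64(9.9))] dend 0.08076923076923073 phi -0.18281555366405294
clock 9.3417
```

```bash
python3 - <<'E'
from push import *
push('b') or push('a')
E
```

```text
b tight travel 6.9 [(-2.1, np.float64(-1.3)), (-0.6, np.float64(0.7)), (0.9, np.float64(2.0)), (2.4, np.float64(4.5)), (3.9, np.float64(6.0)), (5.4, np.float64(7.3)), (6.2, np.float64(8.7)), (7.0, np.float64(8.8)), (7.8, np.float64(10.2))] dend 0.09999999999999998 phi 0.003739358921157676
clock 15.95
held 14.78800545903019
a loose travel 68.5 [(-14.1, np.float64(-0.0)), (-9.6, np.float64(0.4)), (-5.1, np.float64(-0.4)), (-0.6, np.float64(1.7)), (3.9, np.float64(3.2)), (8.4, np.float64(3.8)), (12.9, np.float64(4.1)), (17.4, np.float64(3.7)), (21.9, np.float64(3.0)), (26.4, np.float64(3.0)), (30.9, np.float64(4.5)), (35.4, np.float64(3.9)), (39.9, np.float64(4.1)), (44.4, np.float64(3.4)), (48.9, np.float64(3.7)), (53.4, np.float64(4.8)), (57.9, np.float64(4.0)), (62.4, np.float64(6.9)), (65.5, np.float64(11.8)), (67.9, np.float64(14.5))] dend 0.8705128205128208 phi -0.5590467136325591
clock 33.1167
```

Lever a is the loose one: it turned about 0.83 rad and was held at 14.8 N. Next I'll pick up the sleeve.

```bash
python3 - <<'E'
from h import *
effector.open_jaws()
manip.move_pose([.524,.305,.14],q(-.1))
manip.servo_line([.524,.305,.004],vel=.12)
effector.close(20); print('gap',manip.current_finger_gap())
manip.servo_line([.524,.305,.15],vel=.15)
manip.servo_line([.5685,.0354,.15],ori=q(.3),vel=.15); manip.sleep(.1)
print('gap',manip.current_finger_gap(),manip.current_tool_pos(),manip.current_force(),manip.current_clock())
a=viewer.get_image('top'); b=viewer.get_image('side')
cv2.imwrite('pics/hold.png',np.hstack([cv2.resize(i[y-55:y+55,x-55:x+55,::-1],(400,400),interpolation=cv2.INTER_CUBIC) for i,x,y in((a,311,195),(b,320,175))]))
cv2.imwrite('pics/top1.png',a[...,::-1]);cv2.imwrite('pics/side1.png',b[...,::-1])
print(proj('side',(.5685,.0354,.146+.022)),proj('side',(.5685,.0354,.101)))
E
```

```text
gap 0.039147025414007115
gap 0.03925309429301317 [0.56838417 0.03625639 0.15009357] [ 0.56971316 -0.08365703 -1.49954716] 40.9667
[314.550983   166.95650346] [314.60048951 191.13572196]
```

View pics/hold.png

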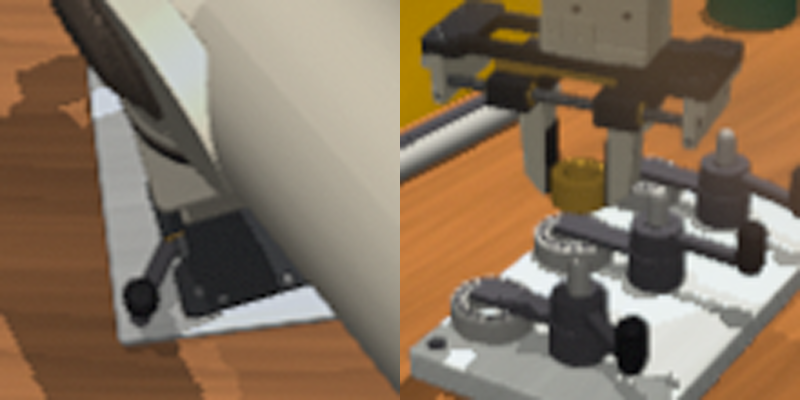

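The sleeve is held level. In the side view its axis (pixel column 314) lines up with the stud tip (column 314). I'll lower it while watching the force.

```bash
python3 - <<'E'
from h import *
manip.servo_line([.5685,.0350,.108],vel=.1); manip.sleep(.1); f0=manip.current_force()
z=.108
while z>.0775:
    z-=.003 if z>.083 else .001
    manip.servo_line([.5685,.0350,z],vel=.04); f=manip.current_force()-f0
    print(round(z,4),f.round(1))
    if f[2]>6 or np.hypot(*f[:2])>8: break
print(manip.current_tool_pos(),manip.current_clock())
im=viewer.get_image('side'); cv2.imwrite('pics/low.png',cv2.resize(im[120:230,260:370,::-1],(500,500),interpolation=cv2.INTER_CUBIC))
E
```

```text
0.105 [-0.8 -0.4  0.1]
0.102 [-0.5  0.7  1.1]
0.099 [-1.4  0.   0.7]
0.096 [0.  0.3 0.4]
0.093 [-0.7  0.3 -0.1]
0.09 [-0.4 -0.   0.7]
0.087 [0.  0.2 0.6]
0.084 [-0.2  0.1  0.7]
0.081 [-1.2  0.8  0.4]
0.08 [ 0.4  0.  -0.4]
0.079 [-0.3  0.3  0.4]
0.078 [-3.5 -0.6  8.6]
[0.56853563 0.03500541 0.07888054] 44.7333
```

View pics/low.png

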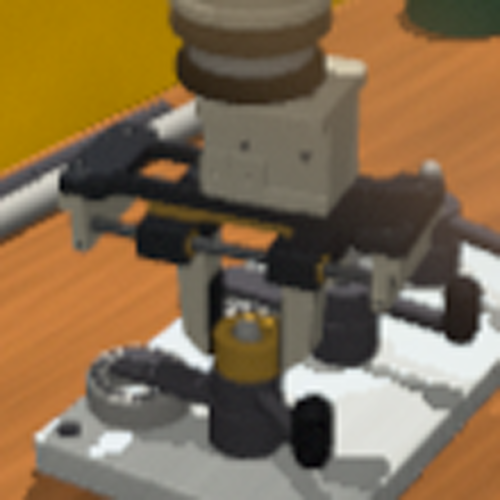

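The sleeve is down on the hub with the stud visible in its bore, and contact came at the expected height. I'll release it, back off and check.

```bash
python3 - <<'E'
from h import *
manip.servo_line([.5685,.0350,.079],vel=.04)
effector.open_jaws(); manip.servo_line([.5685,.0350,.2],vel=.15)
manip.move_pose([.45,-.35,.25],q(.3)); manip.sleep(.2)
print(manip.current_clock(),manip.current_force(),manip.current_finger_gap())
ims=[]
for n,x,y in(('top',311,190),('side',315,190)):
    im=viewer.get_image(n); m=brass(im,x,y,16); print(n,fitcyl(n,m,.5685,.0354,.075,.097,.02))
    ims.append(cv2.resize(im[y-45:y+55,x-50:x+50,::-1],(400,400),interpolation=cv2.INTER_CUBIC))
cv2.imwrite('pics/fin.png',np.hstack(ims))
E
```

```text
48.6667 [-0.00435327 -0.07166568  0.88423268] 0.0916961292876204
top (np.float64(0.8618618618618619), np.float64(0.5665), np.float64(0.0344))
side (np.float64(0.8828125), np.float64(0.5655), np.float64(0.0334))
```

View pics/fin.png

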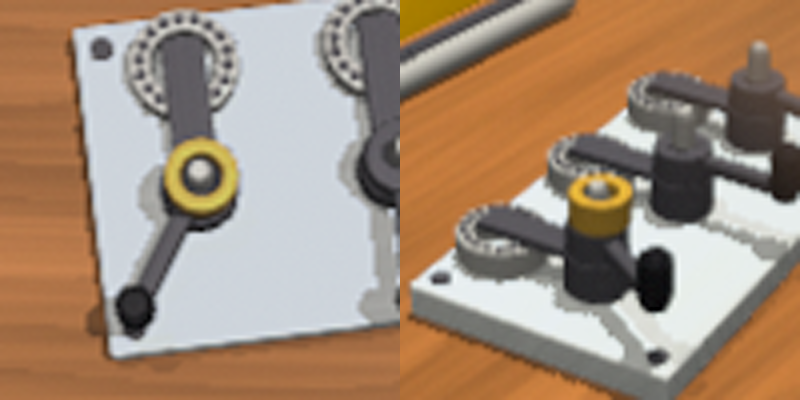

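The sleeve is seated on lever a's hub with the stud showing through its bore, the lever is turned, and the arm is clear. I'm handing in.

```bash
python3 -c "
from bench import manip
print(manip.hand_in(), manip.current_clock())"
```

```text
the job is handed in; nothing more can be done
the job is handed in; nothing more can be done
```

I found the loose lever, tightened it, put the brass sleeve over its stud and handed the job in. The hand-in gives no verdict, so success rests on the checks below.

- **Finding the loose lever:** Levers c and b were already firm, reaching about 10 N after roughly 7 mm of commanded travel, so I stopped there. Lever a (leftmost) was the loose one. It turned at 3–5 N through about 68 mm of travel, roughly 0.83 rad. It then came up firm, and I held it at 14.8 N. No reading came near 30 N.
- **Placing the sleeve:** I gripped it with a 39 mm jaw opening and lowered it over lever a's stud. Contact on the hub came at the expected height, and the push there was under 9 N.
- **Last checks:** At 48.7 s the pictures showed the sleeve level on the hub with the stud through its bore. The lever stood turned and the open gripper was clear of everything.
- **Centring:** The two camera fits put the sleeve 2.2 mm (top) and 3.6 mm (side) from my estimate of the turning axis, inside the 7 mm limit. They differ from each other by about 1.4 mm, within calibration error.
- **Not checked:** I did not re-measure the spare bearing, spray can or wrench at the end. The arm was never planned to go near them, and I felt no unexpected contact.

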